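# Rack a microscope stage insert in its spring-clamped slot

### The job

Take the black stage insert off the leaning stand and stand it on its long edge in the rack slot marked by the green tab: push it endwise against the blue spring jaw, lower it behind the yellow end stop and press it fully down on the slot floor, so that it stays clamped upright. The yellow clamp frame may be set anywhere along its adjustment, so feel for the jaw. Then let go, and leave the cover plates in the rack and the other things on the bench where they are.

Things in the scene. Friction and masses are not known exactly. Their poses are not given: they have to be found in the camera images.
- insert: Black flat frame 150 mm long, 100 high, 6 thick, about 0.2 kg, window 80 x 38 mm in the middle. Starts leaning on the white stand, 30 deg from vertical, long edge up. Origin: middle of the lower long edge. x: plate normal; y: along its length; z: up the plate (at the start leaning back to the robot). The strip above the window is 36 mm high, free on both faces for fingers.
- insert_center (a point): Centre of the black insert, 50 mm up the plate from its origin.
- stand: Fixed white stand, footprint 95 x 160 mm, nothing on it over 75 mm high. Origin: on the bench, under the line where the plate's lower edge rests (26 mm up); y along the plate, which leans towards -x. Its two back props carry only the plate's lower 55 mm, 37 to 63 mm either side of the middle.
- rack: Fixed rack, dark base 214 x 240 x 10 mm, its top is the slot floor. Origin: centre of the underside. Four slots along y at x = -72, -24, 24, 72 mm, each 9 mm wide between white combs at y = -45 and 45 (each 20 long, 30 mm above the floor, tops rounded 6 mm as lead-in). On it a yellow clamp frame: one end stop at -y, a blue spring jaw per slot at +y. The frame's setting is not tracked.
- green_tab: Green block 30 x 18 x 16 mm at the end of the slot to use (any of the four); it spans y = -116 to -98 mm here. The origin is not the block but the middle of its slot: on the slot floor (10 mm above the bench), centre line, rack y = 0. x: across the slots, y: along the slot to the jaw, z: up. The insert fully home has its centre at z = 50 mm, y = 2 mm plus the frame's offset.
- slot_stop (a point): NOMINAL place of the upper inner edge of the yellow end stop at this slot: y = -73, z = 18 mm in the green_tab frame; stop 10 mm thick. The clamp frame (stop and jaws together, not these points) is really fixed up to 13 mm off along y, either way, new each time: find it by touch or sight. The insert's -y end goes down just inside (+y of) this edge.
- slot_jaw (a point): NOMINAL top of the free jaw's face: y = 69, z = 75 mm in the green_tab frame; same unknown offset as the stop. Upright face 24 mm wide, no ramp. Jaw slides 13 mm to +y, then stops hard; 3 N to start, plus 0.25 N/mm. Free gap to the stop 142 mm, insert 150: push endwise above the stop 8 to 13 mm past jaw contact, then lower. Friction may hold the insert off the floor: press.
- red_tab: The same in red, at a slot that must stay empty. Same origin and axes for its own slot.
- cover_a: Plain aluminium cover plate with a dark round spot, 108 mm long, 95 mm high, 7 mm thick, standing loosely in one of the other slots. Origin: middle of the lower edge; x is its normal, z up.
- cover_b: A second such cover plate in another slot. Same origin and axes.
- ipa_bottle: Loose white bottle, 72 mm across, 170 mm high; a bystander. Origin under its middle.
- oil_jar: Loose amber jar, 56 mm across, 70 mm high; a bystander. Origin under its middle.
- dish: Loose shallow glass dish, 90 mm across, 16 mm high; a bystander. Origin under its middle.
- driver: Loose screwdriver, 170 mm long; a bystander.
- slide_box: Loose blue slide box, 170 x 90 x 35 mm; a bystander. Origin under its middle.
Things that resemble listed ones, but are neither listed nor needed, are in the scene too. Leave any orange or purple look-alike of the insert alone.

How it is judged:
By the outcome, as a careful person would: the job done as asked, in the order asked, and still so for the second after the job is handed in, with the robot touching nothing.
It also fails if it takes over 51 s, if anything falls off the work surface, if the arm or the gripper's body presses on something with over 40 N, if the wrist force passes 120 N, or if a joint passes its speed limit or range.

### The arm

A 6-joint arm with a two-finger parallel gripper is mounted at the origin on the work surface. World frame = base frame: x ahead of the robot, y to its left, z up, the work surface at z = 0. Lengths are in m, angles in rad, forces in N, time in s.
With the tool pointing down it reaches from about 0.4 to 0.925 m from the base axis. Payload 12.5 kg.
Tool frame: the origin (TCP) lies at the very end of the fingers, on their centre line; the grasp point (between the pads) lies 19 mm behind it (env.pinch_z is the distance from the TCP to the grasp point, in m); z points along the fingers, y is the line along which they close (so a half turn about z gives the same grasp; the last joint's range is limited). The gripper opens to 95 mm and grips with 3 to 60 N. Pads are 20 mm wide; open, the fingers measure 119 mm over their backs; the gripper's body (75 mm by 180 mm) begins 59 mm behind the grasp point.
Start: joints at [-1.451, 0.491, 1.559, -0, 1.092, -0.106], TCP at [0.14, -0.609, 0.215] pointing down, gripper open.
Joint ranges: [-3.1, 3.1], [-0.84, 2.19], [0.05, 2.79], [-1.13, 4.28], [0.06, 2.93], [-2.69, 2.69]. Speed limits (rad/s): [2.22, 2.22, 2.79, 3.14, 3.14, 3.14].

### API

Orientations are given as [roll, pitch, yaw] about the fixed x, y, z axes, in that order (R = Rz(yaw) Ry(pitch) Rx(roll)).
In Python, from rig import env gives the robot as it stands.
- The arm moves only by the tool apply_moves, never from a script. Its argument "motion" is a list of rows, each a list of 7 numbers: the closure, from 0 (fully open) to 1 (shut), then the shift along the tool's x, y, z in m, then the turn, a rotation vector about the tool's x, y, z in degrees. In form: [[jaw, dx, dy, dz, ax, ay, az], ...]. A call has exactly 8 rows; each row shifts and turns the commanded pose from where the row before left it, along the tool's axes as they then stand; what a row does not reach is not made up. A row lasts 1/8 s, in which the tool goes at most 62.5 mm and 10.7 degrees, less where a joint would pass 70% of its speed; a pose out of reach is approached as far as the arm can. A call with a gripper value outside its range is refused whole. The fingers move at their own pace and stop on an object; "force" is the grip in N (left out, the last holds). Time passes only in rows, so rows that do not move let the fingers close, or fill a call up. It gives the time, the measured TCP pose, the force, the opening and the grip force at its end, in the units of the state.
- env.sense(): the state, without advancing time (a new reading comes with each control period).
- env.read_camera(name): name is "scene" or "side" or "wrist"; returns the picture (384x512x3 uint8, red, green, blue); there is no depth.
- env.calibration(name): a dict with "K" (3x3 intrinsics, pixels), "position" and "orientation" of the camera in the world. Camera axes: x right, y down, z forward; pixel columns grow to the right and rows downward; lengths in m; the calibration is good to about 2 mm. A picture is of the moment at which its call begins: read the wrist's pose just before it. calibration takes no time and is no camera call; for the wrist camera it gives the pose at the moment of the call.
- env.sign_off(): hands the job in; it is judged then, once.
The state is a dict: "time": time; "qpos": joint angles; "joint_vel": joint speeds; "effort": joint torques, N m; "tool_pos": TCP position; "tcp_rot": TCP orientation; "force": force on the tool from outside, world axes, zero at the start; "torque": the same for the moment, N m; "opening": finger opening in m; "gripper_force": force on a finger pad.
Only numpy, scipy, OpenCV 4.12 (cv2) and the standard library are available. Lean on these libraries where they do the work, as an engineer would, in place of code of your own. Each camera call takes 0.05 s, during which the arm holds its last target. There are 200 camera calls.

## Working session

There is one attempt and no reset: what is moved stays moved. The work goes in short steps, Python scripts to look and compute and a tool call to move; the robot and the scene stay as the last step left them, time stands still between calls to the robot, and variables do not carry over. Pictures are saved under pics/ and viewed, at most 10 in all, crops included, and the job is handed in when it is done.

Besides the shell and the picture viewer there is one more tool, called after "Call:" by a JSON object that holds its "name" and its "arguments". apply_moves: Moves the arm, as the interface text tells. Its arguments: {"type":"object","properties":{"motion":{"type":"array"},"force":{"type":"number"}},"required":["motion"]}

```bash
mkdir -p pics; ls
python3 - <<'E'
from rig import env
import cv2,numpy as np
s=env.sense();print({k:np.round(v,3) for k,v in s.items()})
ims=[]
for n in("scene","side"):
    c=env.calibration(n);print(n,np.round(c["K"],1).tolist(),np.round(c["position"],3),np.round(c["orientation"],4))
    im=env.read_camera(n);cv2.imwrite(f"pics/{n}0.png",im[...,::-1])
c=env.calibration("wrist");print(np.round(c["K"],1).tolist(),np.round(c["position"],3),np.round(c["orientation"],4))
E
```

```text
pics
{'time': np.float64(0.0), 'qpos': array([-1.451,  0.492,  1.559, -0.   ,  1.092, -0.106]), 'joint_vel': array([-0.001, -0.001, -0.001, -0.001,  0.   , -0.001]), 'effort': array([-1.0000e-03, -6.1265e+01, -2.5818e+01,  6.9000e-02,  4.8000e-02,
       -0.0000e+00]), 'tool_pos': array([ 0.14 , -0.609,  0.214]), 'tcp_rot': array([-3.141, -0.   ,  0.226]), 'force': array([ 0.559,  0.598, -0.917]), 'torque': array([-0.028,  0.061,  0.008]), 'gripper_force': np.float64(0.0), 'opening': np.float64(0.095)}
scene [[354.3, 0.0, 247.8], [0.0, 354.3, 184.3], [0.0, 0.0, 1.0]] [1.103 0.417 0.762] [-2.3661e+00  2.0000e-04  2.2434e+00]
side [[409.3, 0.0, 261.3], [0.0, 409.3, 185.1], [0.0, 0.0, 1.0]] [ 0.39  -0.922  0.698] [-2.1381  0.0178 -0.1748]
[[284.3, 0.0, 255.1], [0.0, 284.3, 189.9], [0.0, 0.0, 1.0]] [ 0.211 -0.593  0.382] [ 2.8817e+00  3.0000e-04 -1.3453e+00]
```

View pics/scene0.png

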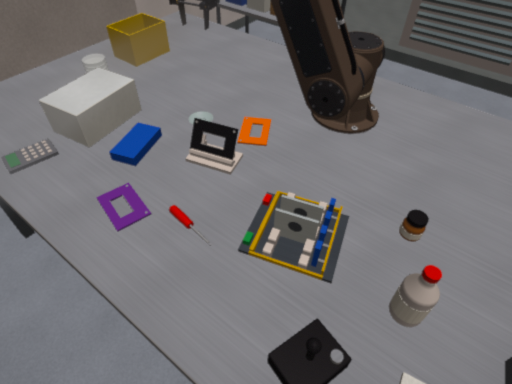

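View pics/side0.png

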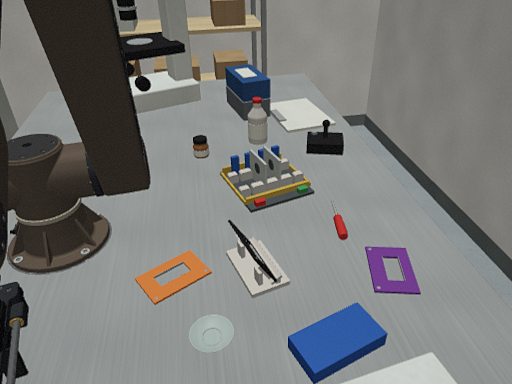

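The scene view shows the black insert leaning at (214,140), with stand foot at (215,160). The look-alikes are orange flat at (255,131) and purple flat at (124,205). The black box with a knob at (310,355) is not a plate. I choose the black frame on the white stand. The rack is at (295,232), with the green tab at (248,238), the red tab at (267,199) and the jaws on the right. In the side view the insert is at (254,250), the rack at (266,178), green at (303,189) and red at (260,202). Next is a close crop to confirm.

Run:
```python
import cv2,numpy as np
a=cv2.imread("pics/scene0.png");b=cv2.imread("pics/side0.png")
f=lambda im,x,y,w,h,W,H:cv2.resize(im[y:y+h,x:x+w],(W,H),interpolation=cv2.INTER_CUBIC)
top=np.hstack([f(a,180,110,80,60,400,300),f(a,235,185,120,90,400,300)])
bot=np.hstack([f(b,220,210,80,90,400,300)[:, :],f(b,215,140,105,70,400,300)])
cv2.imwrite("pics/crop.png",np.vstack([top,bot]))
```

```text
(no output)
```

View pics/crop.png

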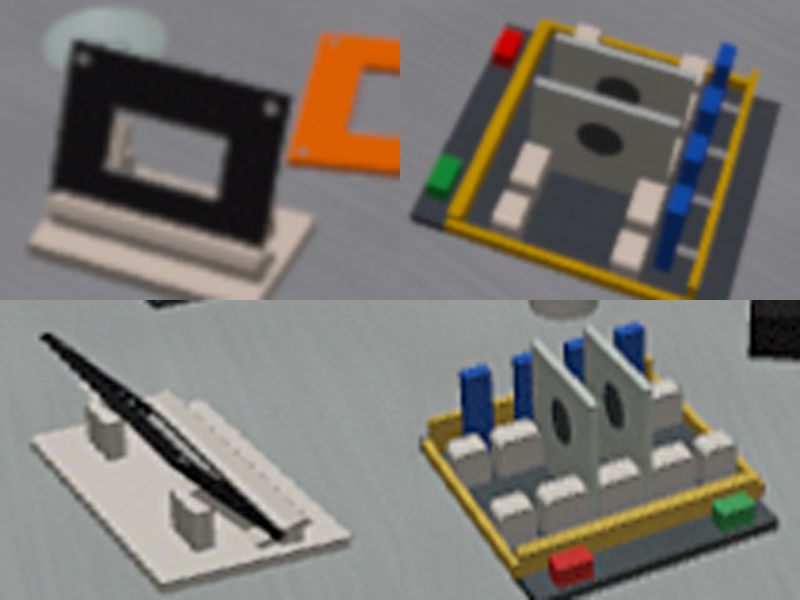

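The crop confirms the black framed plate with window leaning on the white stand. The orange one lies flat. Red tab is at the near-robot end slot, green at the far end slot, and the covers stand in the two middle slots.

```bash
cat > h.py <<'E'
from rig import env
import cv2,numpy as np
from scipy.spatial.transform import Rotation as Ro
def cam(n):
    c=env.calibration(n);return np.array(c["K"]),np.array(c["position"]),Ro.from_euler('xyz',c["orientation"]).as_matrix()
def ray(C,uv):
    d=C[2]@np.linalg.inv(C[0])@np.array([*uv,1.]);return C[1],d/np.linalg.norm(d)
def onz(C,uv,z):
    o,d=ray(C,uv);return o+d*(z-o[2])/d[2]
def tri(r):
    A=sum(np.eye(3)-np.outer(d,d) for o,d in r);b=sum((np.eye(3)-np.outer(d,d))@o for o,d in r);return np.linalg.solve(A,b)
def proj(C,p):
    q=C[0]@C[2].T@(np.array(p)-C[1]);return q[:2]/q[2]
def blob(im,lo,hi,box=None):
    m=cv2.inRange(cv2.cvtColor(im,cv2.COLOR_BGR2HSV),lo,hi)
    if box:
        k=np.zeros_like(m);x,y,X,Y=box;k[y:Y,x:X]=1;m*=k
    n,l,s,c=cv2.connectedComponentsWithStats(m);i=1+s[1:,4].argmax();return c[i],s[i],l==i
E
python3 - <<'E'
from h import *
a=cv2.imread("pics/scene0.png");b=cv2.imread("pics/side0.png");S=cam("scene");T=cam("side")
G=((50,120,40),(75,255,255));R=((0,150,90),(4,255,255))
g1=blob(a,*G,(235,225,260,250));g2=blob(b,*G,(290,175,320,200));r1=blob(a,*R,(255,190,275,210));r2=blob(b,*R,(248,190,275,212))
for n,x,y in(("g",g1,g2),("r",r1,r2)): print(n,x[0],x[1][4],y[0],y[1][4],tri([ray(S,x[0]),ray(T,y[0])]).round(4),onz(S,x[0],.021).round(4),onz(T,y[0],.02).round(4))
top=[(195,118.4),(238.4,129.4)];bot=[(190,149),(233.6,158.6)]
t=[onz(S,p,.1126) for p in top];o=[onz(S,p,.026) for p in bot]
print(np.round(t,4),np.linalg.norm(t[0]-t[1]),np.round(o,4),np.linalg.norm(o[0]-o[1]))
for p in t: print(proj(T,p).round(1))
for p in o: print(proj(T,p).round(1))
E
```

```text
g [247.76530612 237.76530612] 98 [301.90140845 189.02816901] 71 [0.6813 0.0824 0.0183] [0.6841 0.0832 0.021 ] [0.6796 0.0808 0.02  ]
r [266.98611111 198.65277778] 72 [259.60810811 201.83783784] 74 [0.5431 0.0408 0.0188] [0.5452 0.0419 0.021 ] [0.5426 0.0395 0.02  ]
[[ 0.4814 -0.29    0.1126]
 [ 0.4404 -0.147   0.1126]] 0.1487377103167875 [[ 0.5298 -0.2778  0.026 ]
 [ 0.4779 -0.1377  0.026 ]] 0.14941069473521126
[256.7 257.3]
[229.7 218.8]
[278.1 279.7]
[246.2 242.4]
```

```bash
cat >> h.py <<'E'
def pose(yaw,tilt=0):  # tool down, yaw deg, tilt about tool x deg
    return Ro.from_euler('xyz',[180,0,yaw],degrees=True)*Ro.from_rotvec([tilt,0,0],degrees=True)
def plan(wps,jaw,cur=None):
    """wps: list of (p,R,nrows); prints rounded rows from the measured pose"""
    s=env.sense();p,R=cur or (np.array(s["tool_pos"]),Ro.from_euler('xyz',s["tcp_rot"]))
    out=[]
    for q,Q,n in wps:
        p0,R0=p,R;w=(R0.inv()*Q).as_rotvec()
        for k in range(1,n+1):
            t=p0+(np.array(q)-p0)*k/n;r=R0*Ro.from_rotvec(w*k/n)
            dp=np.round(R.inv().apply(t-p),4);dw=np.round((R.inv()*r).as_rotvec(degrees=True),2)
            out.append([jaw,*dp.tolist(),*dw.tolist()]);p=p+R.apply(dp);R=R*Ro.from_rotvec(dw,degrees=True)
    for i in range(0,len(out),8): print(str(out[i:i+8]).replace(' ',''))
def st():
    s=env.sense();print(round(float(s["time"]),2),np.round(s["tool_pos"],4),np.degrees(s["tcp_rot"]).round(2),"F",np.round(s["force"],2),"T",np.round(s["torque"],2),"open",round(float(s["opening"]),4),"g",round(float(s["gripper_force"]),1));return s
E
python3 - <<'E'
from h import *
plan([((.28,-.42,.26),pose(60,-10),8),((.426,-.2315,.172),pose(108,-30),8)],0)
E
```

```text
[[0,0.0224,-0.0191,-0.0057,-1.19,0.51,-5.87],[0,0.0242,-0.0166,-0.0059,-1.18,0.51,-5.87],[0,0.0258,-0.0139,-0.006,-1.19,0.51,-5.86],[0,0.0272,-0.0111,-0.0059,-1.18,0.51,-5.87],[0,0.0282,-0.0081,-0.006,-1.19,0.51,-5.87],[0,0.029,-0.005,-0.0058,-1.18,0.51,-5.87],[0,0.0293,-0.0019,-0.0056,-1.19,0.51,-5.87],[0,0.0295,0.0011,-0.0054,-1.18,0.51,-5.86]]
[[0,0.0295,0.0021,0.0115,-2.35,2.06,-5.67],[0,0.0288,0.0044,0.0127,-2.35,2.06,-5.66],[0,0.0277,0.0067,0.014,-2.36,2.07,-5.67],[0,0.0265,0.0088,0.0153,-2.35,2.06,-5.66],[0,0.0249,0.0106,0.0165,-2.35,2.06,-5.67],[0,0.0231,0.0124,0.0179,-2.35,2.06,-5.67],[0,0.0212,0.0137,0.0193,-2.35,2.07,-5.66],[0,0.0191,0.015,0.0206,-2.35,2.06,-5.67]]
```

Call:
{"name": "apply_moves", "arguments": {"motion": [[0,0.0224,-0.0191,-0.0057,-1.19,0.51,-5.87],[0,0.0242,-0.0166,-0.0059,-1.18,0.51,-5.87],[0,0.0258,-0.0139,-0.006,-1.19,0.51,-5.86],[0,0.0272,-0.0111,-0.0059,-1.18,0.51,-5.87],[0,0.0282,-0.0081,-0.006,-1.19,0.51,-5.87],[0,0.029,-0.005,-0.0058,-1.18,0.51,-5.87],[0,0.0293,-0.0019,-0.0056,-1.19,0.51,-5.87],[0,0.0295,0.0011,-0.0054,-1.18,0.51,-5.86]]}}

```text
time: 1.1
tool_pos: [0.2805, -0.4192, 0.2603]
tcp_rot: [2.966, 0.001, 1.05]
force: [0.1, -0.2, 0.2]
opening: 0.0954
gripper_force: 0.0
```

Call:
{"name": "apply_moves", "arguments": {"motion": [[0,0.0295,0.0021,0.0115,-2.35,2.06,-5.67],[0,0.0288,0.0044,0.0127,-2.35,2.06,-5.66],[0,0.0277,0.0067,0.014,-2.36,2.07,-5.67],[0,0.0265,0.0088,0.0153,-2.35,2.06,-5.66],[0,0.0249,0.0106,0.0165,-2.35,2.06,-5.67],[0,0.0231,0.0124,0.0179,-2.35,2.06,-5.67],[0,0.0212,0.0137,0.0193,-2.35,2.07,-5.66],[0,0.0191,0.015,0.0206,-2.35,2.06,-5.67]]}}

```text
time: 2.1
tool_pos: [0.4265, -0.2309, 0.1718]
tcp_rot: [2.617, 0.002, 1.888]
force: [0.8, 0.1, -0.0]
opening: 0.0949
gripper_force: 0.0
```

Run:
```python
from h import *
st();C=cam("wrist");im=env.read_camera("wrist");cv2.imwrite("pics/w1.png",im[...,::-1]);np.savez("w1.npz",K=C[0],p=C[1],R=C[2])
```

```text
2.1 [ 0.4265 -0.2309  0.1718] [1.4994e+02 1.0000e-01 1.0818e+02] F [ 0.83  0.07 -0.05] T [-0.08  0.08  0.04] open 0.0949 g 0.0
```

View pics/w1.png

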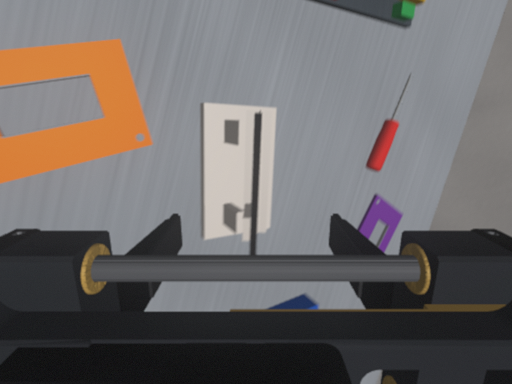

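The wrist view shows the plate edge-on as a black bar from (258,113) to (252,255), about midway between the finger tips at (170,228) and (340,228). The orange plate is at left and the green tab at top right (403,10).

Run:
```python
from h import *
z=np.load("w1.npz");C=(z["K"],z["p"],z["R"]);g=cv2.cvtColor(cv2.imread("pics/w1.png"),cv2.COLOR_BGR2GRAY)
P=[]
for r in range(112,245,6):
    c=np.where(g[r,235:280]<70)[0]+235
    if len(c): P.append((r,c.min(),c.max()+1))
print(P)
a=np.array(P[2:-1]);pl=np.polyfit(a[:,0],a[:,1],1);pr=np.polyfit(a[:,0],a[:,2],1);pc=(pl+pr)/2
far=onz(C,(np.polyval(pc,112),112),.1126)
q=[onz(C,(np.polyval(pc,r),r),.1126) for r in(115,240)]
d=q[1]-q[0];print(np.round(q,4),"far",far.round(4),"dir yaw",np.degrees(np.arctan2(-d[0],d[1]))%180,"w px",np.polyval(pr-pl,[120,240]))
S=cam("scene")
# triangulate upper corners scene vs wrist far corner
print("tri far top corner",tri([ray(S,(238.4,129.4)),ray(C,(np.polyval(pc,112),112))]).round(4))
# tool-frame position of the points
s=env.sense();R=Ro.from_euler('xyz',s["tcp_rot"]);
for p in q: print("tool frame mm",(R.inv().apply(p-s["tool_pos"])*1000).round(1))
```

```text
[(118, np.int64(256), np.int64(261)), (124, np.int64(255), np.int64(260)), (130, np.int64(255), np.int64(260)), (136, np.int64(255), np.int64(260)), (142, np.int64(255), np.int64(259)), (148, np.int64(255), np.int64(259)), (154, np.int64(254), np.int64(259)), (160, np.int64(254), np.int64(259)), (166, np.int64(254), np.int64(258)), (172, np.int64(254), np.int64(258)), (178, np.int64(254), np.int64(258)), (184, np.int64(253), np.int64(258)), (190, np.int64(253), np.int64(257)), (196, np.int64(253), np.int64(257)), (202, np.int64(253), np.int64(257)), (208, np.int64(252), np.int64(256)), (214, np.int64(252), np.int64(256)), (220, np.int64(252), np.int64(256)), (226, np.int64(252), np.int64(256)), (232, np.int64(252), np.int64(256)), (238, np.int64(251), np.int64(256)), (244, np.int64(251), np.int64(255))]
[[ 0.439  -0.1522  0.1126]
 [ 0.4685 -0.2566  0.1126]] far [ 0.4383 -0.1499  0.1126] dir yaw 15.777709158630671 w px [4.63391813 4.0374269 ]
tri far top corner [ 0.4389 -0.1491  0.1109]
tool frame mm [68.9  1.8 67.9]
tool frame mm [-39.5  -2.6  65.3]
```

Run:
```python
from h import *
plan([((.4742,-.2178,.085),pose(105.8,-30),7)],0.55)
```

```text
[[0.55,-0.0006,-0.0002,0.014,0.02,-0.19,0.34],[0.55,-0.0007,-0.0001,0.014,0.02,-0.2,0.33],[0.55,-0.0005,-0.0002,0.0141,0.02,-0.19,0.34],[0.55,-0.0005,-0.0001,0.014,0.01,-0.19,0.33],[0.55,-0.0005,-0.0001,0.014,0.02,-0.2,0.34],[0.55,-0.0004,-0.0001,0.014,0.02,-0.19,0.33],[0.55,-0.0004,-0.0002,0.0141,0.02,-0.2,0.34]]
```

Call:
{"name": "apply_moves", "arguments": {"motion": [[0.55,-0.0006,-0.0002,0.014,0.02,-0.19,0.34],[0.55,-0.0007,-0.0001,0.014,0.02,-0.2,0.33],[0.55,-0.0005,-0.0002,0.0141,0.02,-0.19,0.34],[0.55,-0.0005,-0.0001,0.014,0.01,-0.19,0.33],[0.55,-0.0005,-0.0001,0.014,0.02,-0.2,0.34],[0.55,-0.0004,-0.0001,0.014,0.02,-0.19,0.33],[0.55,-0.0004,-0.0002,0.0141,0.02,-0.2,0.34],[0.55,0,0,0,0,0,0]], "force": 45}}

```text
time: 3.15
tool_pos: [0.4731, -0.2213, 0.086]
tcp_rot: [2.621, -0.0, 1.837]
force: [0.6, 0.3, 1.3]
opening: 0.0424
gripper_force: 0.0
```

Call:
{"name": "apply_moves", "arguments": {"motion": [[0.8,0,0,0,0,0,0],[1,0,0,0,0,0,0],[1,0,0,0,0,0,0],[1,0,0,0,0,0,0],[1,0,0,0,0,0,0],[1,0,0,0,0,0,0],[1,0,0,0,0,0,0],[1,0,0,0,0,0,0]]}}

```text
time: 4.15
tool_pos: [0.4731, -0.2214, 0.0866]
tcp_rot: [2.621, 0.001, 1.838]
force: [-6.0, -1.8, 5.2]
opening: 0.0052
gripper_force: 45.0
```

Run:
```python
from h import *
s=st();p=np.array(s["tool_pos"]);R=Ro.from_euler('xyz',s["tcp_rot"])
plan([(p+[0,0,.02],R,3),(p+[0,0,.15],R,5),((.555,-.02,.26),pose(106.75),8),((.6505,.1849,.25),pose(106.75),8)],1)
S=cam("scene");T=cam("side")
print("bottle",onz(S,(407,318),0).round(3),onz(T,(258,143),0).round(3),"jar",onz(S,(411,238),0).round(3),onz(T,(201,156),0).round(3))
```

```text
4.15 [ 0.4731 -0.2214  0.0866] [1.5015e+02 8.0000e-02 1.0528e+02] F [-5.96 -1.83  5.24] T [-0.26  0.78  0.06] open 0.0052 g 45.0
[[1,-0.0,0.0033,-0.0058,0.0,0.0,0.0],[1,-0.0,0.0033,-0.0058,0.0,0.0,0.0],[1,-0.0,0.0034,-0.0057,0.0,0.0,0.0],[1,-0.0,0.0129,-0.0226,0.0,0.0,0.0],[1,-0.0001,0.013,-0.0225,0.0,0.0,0.0],[1,-0.0,0.0129,-0.0226,0.0,0.0,0.0],[1,-0.0001,0.0129,-0.0225,0.0,0.0,0.0],[1,-0.0,0.013,-0.0226,0.0,0.0,0.0]]
[[1,0.0216,0.0158,0.0057,3.73,0.06,-0.18],[1,0.0215,0.0162,0.0046,3.73,0.06,-0.17],[1,0.0215,0.0165,0.0036,3.73,0.05,-0.18],[1,0.0214,0.0168,0.0025,3.73,0.06,-0.18],[1,0.0214,0.017,0.0015,3.74,0.06,-0.17],[1,0.0213,0.0171,0.0004,3.73,0.06,-0.18],[1,0.0212,0.0172,-0.0008,3.73,0.05,-0.18],[1,0.0212,0.0171,-0.0018,3.73,0.06,-0.17]]
[[1,0.0211,0.0188,0.0013,-0.0,0.0,-0.0],[1,0.0211,0.0188,0.0012,-0.0,0.0,-0.0],[1,0.0211,0.0188,0.0013,-0.0,0.0,-0.0],[1,0.0211,0.0188,0.0012,-0.0,0.0,-0.0],[1,0.0211,0.0189,0.0013,-0.0,0.0,-0.0],[1,0.0211,0.0188,0.0012,-0.0,0.0,-0.0],[1,0.021,0.0188,0.0013,-0.0,0.0,-0.0],[1,0.0211,0.0188,0.0012,-0.0,0.0,-0.0]]
bottle [0.622 0.482 0.   ] [0.608 0.453 0.   ] jar [0.406 0.409 0.   ] [0.39  0.394 0.   ]
```

Call:
{"name": "apply_moves", "arguments": {"motion": [[1,0,0.0033,-0.0058,0,0,0],[1,0,0.0033,-0.0058,0,0,0],[1,0,0.0034,-0.0057,0,0,0],[1,0,0.013,-0.0225,0,0,0],[1,0,0.013,-0.0225,0,0,0],[1,0,0.013,-0.0225,0,0,0],[1,0,0.013,-0.0225,0,0,0],[1,0,0.013,-0.0225,0,0,0]]}}

```text
time: 5.15
tool_pos: [0.4733, -0.2209, 0.2375]
tcp_rot: [2.621, 0.001, 1.838]
force: [-1.0, 0.1, -2.5]
opening: 0.0057
gripper_force: 45.0
```

Call:
{"name": "apply_moves", "arguments": {"motion": [[1,0.0216,0.0158,0.0057,3.73,0.06,-0.18],[1,0.0215,0.0162,0.0046,3.73,0.06,-0.17],[1,0.0215,0.0165,0.0036,3.73,0.05,-0.18],[1,0.0214,0.0168,0.0025,3.73,0.06,-0.18],[1,0.0214,0.017,0.0015,3.74,0.06,-0.17],[1,0.0213,0.0171,0.0004,3.73,0.06,-0.18],[1,0.0212,0.0172,-0.0008,3.73,0.05,-0.18],[1,0.0212,0.0171,-0.0018,3.73,0.06,-0.17]]}}

```text
time: 6.15
tool_pos: [0.5555, -0.0188, 0.2603]
tcp_rot: [-3.139, 0.001, 1.863]
force: [-0.2, -0.3, -1.0]
opening: 0.0057
gripper_force: 45.0
```

Call:
{"name": "apply_moves", "arguments": {"motion": [[1,0.0211,0.0188,0.0012,0,0,0],[1,0.0211,0.0188,0.0012,0,0,0],[1,0.0211,0.0188,0.0012,0,0,0],[1,0.0211,0.0188,0.0012,0,0,0],[1,0.0211,0.0188,0.0012,0,0,0],[1,0.0211,0.0188,0.0012,0,0,0],[1,0.0211,0.0188,0.0012,0,0,0],[1,0.0211,0.0188,0.0012,0,0,0]]}}

```text
time: 7.15
tool_pos: [0.6509, 0.1861, 0.2503]
tcp_rot: [-3.141, 0.0, 1.863]
force: [0.3, 0.9, -1.0]
opening: 0.0058
gripper_force: 45.0
```

Run:
```python
from h import *
st();C=cam("wrist");im=env.read_camera("wrist");cv2.imwrite("pics/w2.png",im[...,::-1]);np.savez("w2.npz",K=C[0],p=C[1],R=C[2])
for n in("scene","side"): cv2.imwrite(f"pics/{n}2.png",env.read_camera(n)[...,::-1])
```

```text
7.15 [0.6509 0.1861 0.2503] [-1.7997e+02  1.0000e-02  1.0672e+02] F [ 0.31  0.93 -0.96] T [-0.08 -0.21  0.  ] open 0.0058 g 45.0
```

View pics/w2.png

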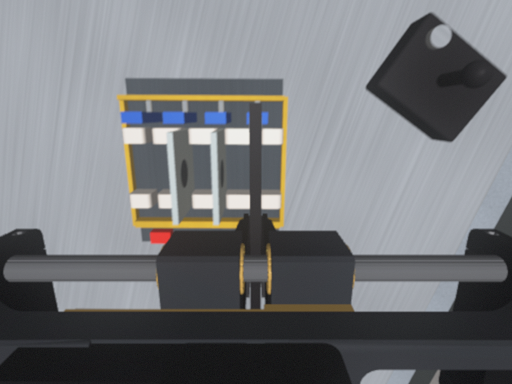

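The wrist view shows the plate held vertical, with its +y end at (255,103), over the right-most free slot with jaw (257,118). Covers are in the slots at columns 175 and 215. The other jaws are at (133,117), (174,117) and (216,117). The rack base far edge is at row 80.

Run:
```python
from h import *
z=np.load("w2.npz");C=(z["K"],z["p"],z["R"]);im=cv2.imread("pics/w2.png");hsv=cv2.cvtColor(im,cv2.COLOR_BGR2HSV)
s=env.sense();R=Ro.from_euler('xyz',s["tcp_rot"]);tp=np.array(s["tool_pos"])
th=np.radians(16.75);X=np.array([np.cos(th),np.sin(th),0]);Y=np.array([-np.sin(th),np.cos(th),0]);O=np.array([.6505,.1849,.01])
f=lambda p:np.round([(p-O)@X*1000,(p-O)@Y*1000],1)
m=cv2.inRange(hsv,(105,150,60),(125,255,255));m[:100]=0;m[130:]=0
n,l,st_,c=cv2.connectedComponentsWithStats(m)
for i in range(1,n):
    x,y,w,h,A=st_[i]
    if A>20:
        rows=np.where(l==i)
        print("blue",x,x+w,y,y+h,"mid slotframe",f(onz(C,(x+w/2,y+h-.5),.085)),"topcorner",f(onz(C,(x+w/2,y),.085)))
g=cv2.cvtColor(im,cv2.COLOR_BGR2GRAY)
for col in(150,200,240,275):
    print("base col",col,g[74:90,col].tolist())
for r in (95,99,101,103,105,110,140,160,180): print("bar",r,g[r,245:268].tolist())
for r in (200,):
    print("comb row",r,g[r,128:290].tolist())
print("TCP in slot frame",f(tp))
mr=blob(im,(0,150,90),(4,255,255),(140,225,180,250));print("red",mr[0],mr[1])
```

```text
blue 122 143 112 123 mid slotframe [-138.7   63.7] topcorner [-137.4   75.3]
blue 163 185 112 123 mid slotframe [-91.3  63.7] topcorner [-90.4  75.2]
blue 205 227 113 123 mid slotframe [-43.3  63.6] topcorner [-42.9  74.1]
blue 262 268 113 124 mid slotframe [12.6 62.5] topcorner [12.5 74. ]
base col 150 [171, 171, 170, 158, 126, 101, 94, 93, 93, 94, 95, 94, 93, 95, 94, 94]
base col 200 [174, 175, 175, 164, 136, 104, 91, 92, 92, 92, 92, 92, 92, 92, 92, 91]
base col 240 [166, 165, 166, 161, 141, 108, 92, 92, 93, 93, 93, 93, 92, 92, 93, 92]
base col 275 [167, 168, 168, 166, 149, 119, 97, 94, 94, 95, 95, 96, 94, 94, 96, 94]
bar 95 [145, 145, 145, 144, 145, 145, 145, 146, 145, 146, 146, 145, 145, 144, 145, 143, 142, 143, 144, 141, 141, 140, 141]
bar 99 [173, 173, 173, 171, 171, 174, 175, 174, 174, 175, 175, 174, 176, 174, 174, 172, 171, 173, 173, 175, 175, 175, 176]
bar 101 [109, 110, 110, 110, 110, 109, 109, 111, 114, 132, 155, 166, 166, 163, 152, 129, 114, 113, 113, 113, 113, 112, 112]
bar 103 [92, 92, 93, 91, 84, 79, 77, 78, 80, 87, 96, 100, 101, 98, 93, 84, 84, 91, 94, 95, 92, 93, 94]
[... 708 characters left out ...]
32, 232, 232, 233, 233, 233, 232, 227, 218, 212, 210, 210, 208, 188, 144, 106, 99, 101, 100, 100, 100, 101, 101, 101, 102, 101, 100, 99, 126, 178, 218, 227, 232, 233, 233, 233, 233, 233, 233, 233, 233, 233, 234, 233, 233, 233, 233, 233, 232, 225, 215, 210, 210, 212, 201, 167, 121, 100, 99, 98, 101, 99, 122, 173, 213, 225, 231, 233, 233, 233, 233, 233, 234, 234, 233, 233, 233, 233, 234, 233, 233, 233, 233, 233, 234, 236, 204, 101, 61, 63, 61, 62, 62, 63, 62, 63, 62, 87, 170, 225, 231, 233, 233, 233, 233, 233, 233, 233, 233, 233, 233, 233, 232, 232, 231, 227, 217, 194, 180, 180, 183, 180, 173, 171, 170, 170, 170]
TCP in slot frame [0.5 1.1]
red [160.19920319 235.7250996 ] [150 230  22  13 251]
```

Run:
```python
from h import *
z=np.load("w2.npz");C=(z["K"],z["p"],z["R"]);im=cv2.imread("pics/w2.png");g=cv2.cvtColor(im,cv2.COLOR_BGR2GRAY).astype(float)
s=env.sense();R=Ro.from_euler('xyz',s["tcp_rot"]);tp=np.array(s["tool_pos"])
th=np.radians(16.75);X=np.array([np.cos(th),np.sin(th),0]);Y=np.array([-np.sin(th),np.cos(th),0]);O=np.array([.6505,.1849,.01])
f=lambda p:np.round([(p-O)@X*1000,(p-O)@Y*1000],1)
print("cam in slot frame",f(C[1]),C[1][2])
for c,r in((150,78.2),(200,78.3),(240,78.5),(275,78.9)): print("far base edge",f(onz(C,(c+.5,r+.5),.01)))
for r in(84,90):
    d=np.diff(g[r,110:300]);l=110+d[:60].argmin();rr=110+100+d[100:].argmax();print("base L/R",l,rr,f(onz(C,(l+1,r+.5),.01)),f(onz(C,(rr+1,r+.5),.01)),"expect -179,35")
for r in(110,160,180):
    print("bar tool-frame",(R.inv().apply(onz(C,(255.35,r+.5),tp[2]+.032)-tp)*1000).round(1))
print("bar end top z",(R.inv().apply(onz(C,(255.3,103.8),tp[2]+.032)-tp)*1000).round(1),"bottom z",(R.inv().apply(onz(C,(255.3,103.8),tp[2]-.068)-tp)*1000).round(1))
print("red",f(onz(C,(160.7,236.2),.02)))
# comb row 200: edges of gaps / covers at z=.04
S=cam("scene");a=cv2.imread("pics/scene2.png");
for n in("scene","side"):
    D=cam(n);b=cv2.imread(f"pics/{n}2.png")
    i=cv2.inRange(cv2.cvtColor(b,cv2.COLOR_BGR2HSV),(105,150,60),(125,255,255))
    print(n,[ (k[:5].tolist()) for k in cv2.connectedComponentsWithStats(i)[2][1:] if k[4]>25])
    print("pred jaw top (slot x4,y64)",proj(D,O+.004*X+.064*Y+[0,0,.075]).round(1))
```

```text
cam in slot frame [ 1.8 72.5] 0.418217791153932
far base edge [-139.6  119.1]
far base edge [-72.3 118.9]
far base edge [-18.4 118.6]
far base edge [ 28.7 118. ]
base L/R 125 282 [-173.5  111.8] [ 39.  111.6] expect -179,35
base L/R 125 282 [-174.4  104.1] [ 39.1 103.9] expect -179,35
bar tool-frame [ 73.1   1.3 -32. ]
bar tool-frame [ 49.9   1.3 -32. ]
bar tool-frame [ 40.    1.3 -32. ]
bar end top z [ 76.1   1.3 -32. ] bottom z [79.6  1.3 68. ]
red [-142.  -105.8]
scene [[110, 123, 51, 42, 1220], [311, 220, 19, 46, 268]]
pred jaw top (slot x4,y64) [316.7 244.3]
side [[226, 65, 43, 35, 434], [271, 146, 8, 11, 54], [258, 149, 5, 10, 37], [245, 153, 5, 15, 60], [231, 156, 8, 18, 109], [288, 303, 99, 81, 4382]]
pred jaw top (slot x4,y64) [276.5 146.6]
```

```bash
cat >> h.py <<'E'
th=np.radians(16.75);X=np.array([np.cos(th),np.sin(th),0]);Y=np.array([-np.sin(th),np.cos(th),0]);O=np.array([.6505,.1849,.01]);Z=np.array([0,0,1.])
f=lambda p:np.round([(p-O)@X*1000,(p-O)@Y*1000,p[2]*1000],1)
sl=lambda x,y,z:O*[1,1,0]+X*x/1000+Y*y/1000+Z*z/1000
E
python3 - <<'E'
from h import *
plan([(sl(2.9,-20,215),pose(106.4),4),(sl(2.9,-20,160),pose(106.4),4)],1)
E
```

```text
[[1,-0.0053,0.0006,0.0087,-0.01,0.0,0.1],[1,-0.0053,0.0006,0.0087,-0.02,0.0,0.11],[1,-0.0052,0.0007,0.0087,-0.01,0.0,0.1],[1,-0.0053,0.0006,0.0087,-0.01,0.01,0.1],[1,-0.0,0.0,0.0138,-0.0,-0.0,0.0],[1,-0.0,0.0,0.0137,-0.0,-0.0,0.0],[1,-0.0,0.0,0.0138,-0.0,-0.0,0.0],[1,-0.0,0.0,0.0137,-0.0,-0.0,0.0]]
```

Call:
{"name": "apply_moves", "arguments": {"motion": [[1,-0.0053,0.0006,0.0087,0,0,0.1],[1,-0.0053,0.0006,0.0087,0,0,0.1],[1,-0.0052,0.0007,0.0087,0,0,0.1],[1,-0.0053,0.0006,0.0087,0,0,0.1],[1,0,0,0.0137,0,0,0],[1,0,0,0.0137,0,0,0],[1,0,0,0.0137,0,0,0],[1,0,0,0.0137,0,0,0]]}}

```text
time: 8.3
tool_pos: [0.6591, 0.166, 0.1597]
tcp_rot: [-3.141, -0.0, 1.856]
force: [-0.4, -0.8, -0.5]
opening: 0.006
gripper_force: 45.0
```

Run:
```python
from h import *
s=st();C=cam("wrist");im=env.read_camera("wrist")[...,::-1].copy();cv2.imwrite("pics/w3.png",im);np.savez("w3.npz",K=C[0],p=C[1],R=C[2])
print(f(np.array(s["tool_pos"])),f(C[1]))
w=cv2.resize(im[0:230,90:340],(800,600)[:1]+(int(230*3.2*.5),)) if 0 else cv2.resize(im[40:230,110:350],(480,380),interpolation=cv2.INTER_CUBIC)
a=env.read_camera("scene")[...,::-1];b=env.read_camera("side")[...,::-1]
cv2.imwrite("pics/scene3.png",a);cv2.imwrite("pics/side3.png",b)
r=np.vstack([cv2.resize(a[170:285,225:360],(320,272)),cv2.resize(b[100:215,205:340],(320,272))])
o=np.zeros((544,800,3),np.uint8);o[:380,:480]=w;o[:,480:]=r;cv2.imwrite("pics/c3.png",o)
```

```text
8.3 [0.6591 0.166  0.1597] [-1.7999e+02 -2.0000e-02  1.0637e+02] F [-0.37 -0.75 -0.45] T [-0.04 -0.13  0.02] open 0.006 g 45.0
[  2.8 -20.6 159.7] [  4.3  50.8 327.6]
```

View pics/c3.png

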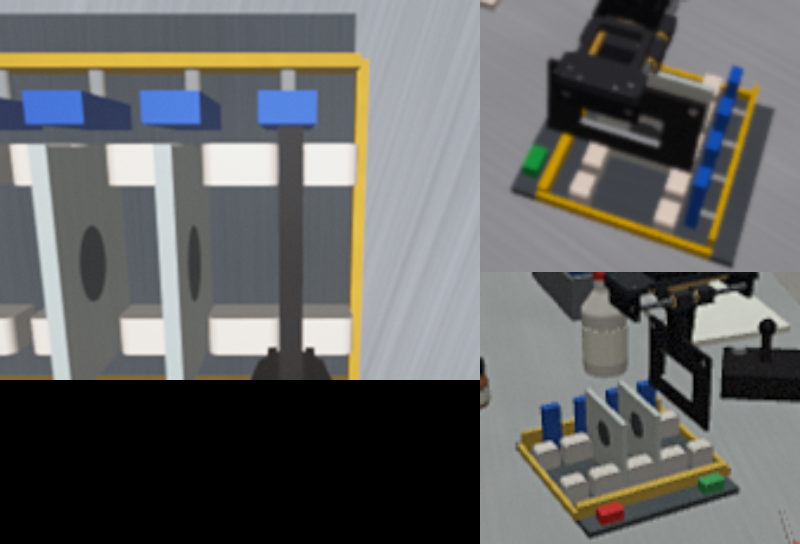

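The jaw's top in the wrist image (crop (288,107)) is slightly left of the plate's bar (crop 291). The plate end is clear of the jaw face, and the plate hangs upright above the comb gap. I'll measure the sub-pixel offset now.

Run:
```python
from h import *
z=np.load("w3.npz");C=(z["K"],z["p"],z["R"]);im=cv2.imread("pics/w3.png").astype(float);g=im.mean(2)
def edges(v,o):
    d=np.diff(v);i=[k for k in range(1,len(d)-1) if abs(d[k])>12 and abs(d[k])>=abs(d[k-1]) and abs(d[k])>abs(d[k+1])]
    return [(round(o+k+.5+ (abs(d[k+1])-abs(d[k-1]))/(abs(d[k-1])+abs(d[k])+abs(d[k+1])),1),int(d[k])) for k in i]
bl=im[...,0]-im[...,2]
for r in(90,94,98): print("jaw",r,edges(bl[r,225:290],225))
for r in(78,): print("post",r,edges(g[r,235:275],235))
for r in(116,122,128): print("comb far",r,edges(g[r,205:300],205))
for r in(204,208): print("comb near",r,edges(g[r,205:300],205))
for r in(140,160,180): print("bar",r,edges(g[r,235:275],235))
for c in(245,262): print("col",c,edges(bl[80:130,c],80), edges(g[100:130,c],100))
print("bar end/jaw rows col255",g[92:112,255].round().tolist(),bl[92:112,255].round().tolist())
```

```text
jaw 90 [(np.float64(238.4), 65), (np.float64(268.2), -76), (np.float64(287.3), -67)]
jaw 94 [(np.float64(238.4), 67), (np.float64(268.1), -67), (np.float64(286.8), -64)]
jaw 98 [(np.float64(238.5), 67), (np.float64(268.1), -68), (np.float64(286.7), -69)]
post 78 [(np.float64(250.2), 34), (np.float64(257.1), -36)]
comb far 116 [(np.float64(210.7), 47), (np.float64(248.5), -56), (np.float64(261.3), 75), (np.float64(287.5), -28)]
comb far 122 [(np.float64(210.9), 47), (np.float64(248.6), -51), (np.float64(261.3), 72), (np.float64(287.4), -21)]
comb far 128 [(np.float64(211.3), 49), (np.float64(248.6), -56), (np.float64(261.3), 73), (np.float64(286.6), -24)]
comb near 204 [(np.float64(214.3), 51), (np.float64(249.3), -70), (np.float64(260.6), 87), (np.float64(284.7), -27)]
comb near 208 [(np.float64(214.3), 49), (np.float64(249.3), -71), (np.float64(260.6), 87), (np.float64(284.6), -29)]
bar 140 [(np.float64(261.1), 12)]
bar 160 [(np.float64(249.2), -14), (np.float64(260.9), 12)]
bar 180 [(np.float64(249.1), -16), (np.float64(261.0), 15)]
col 245 [(np.float64(84.5), 80), (np.float64(101.7), -53), (np.float64(104.5), -14)] [(np.float64(101.5), -40), (np.float64(104.5), 16), (np.float64(111.2), 66)]
col 262 [(np.float64(84.5), 83), (np.float64(101.7), -54)] [(np.float64(101.5), -37), (np.float64(104.5), 13), (np.float64(111.3), 54)]
bar end/jaw rows col255 [149.0, 149.0, 148.0, 149.0, 149.0, 148.0, 149.0, 149.0, 149.0, 130.0, 93.0, 77.0, 77.0, 79.0, 80.0, 78.0, 79.0, 79.0, 79.0, 78.0] [142.0, 142.0, 143.0, 142.0, 142.0, 142.0, 142.0, 143.0, 144.0, 125.0, 63.0, 11.0, 0.0, 2.0, 1.0, 1.0, 0.0, 1.0, 1.0, 1.0]
```

Run:
```python
from h import *
z=np.load("w3.npz");C=(z["K"],z["p"],z["R"]);tp=np.array(env.sense()["tool_pos"])
print("jaw face",f(onz(C,(253.5,101.6),.085)),f(onz(C,(253.5,104.5),.035)),"plate end at top",f(onz(C,(255,102.5),tp[2]+.032)),"bottom",f(onz(C,(255,102.5),tp[2]-.068)),"tcp",f(tp))
plan([(sl(2.5,-20.6,130),pose(106.8),5),(sl(2.5,-20.6,112),pose(106.8),3)],1)
```

```text
jaw face [ 2.8 61.1 85. ] [ 2.4 60.4 35. ] plate end at top [  4.1  56.2 191.9] bottom [ 4.  60.1 91.9] tcp [  2.6 -20.6 159.9]
[[1,0.0,-0.0,0.006,-0.01,-0.0,-0.09],[1,0.0,-0.0,0.0059,-0.02,-0.01,-0.08],[1,0.0,-0.0001,0.006,-0.01,-0.0,-0.09],[1,0.0,0.0,0.006,-0.02,-0.01,-0.09],[1,0.0,-0.0,0.006,-0.01,-0.0,-0.09],[1,0.0,-0.0,0.006,-0.0,-0.0,0.0],[1,0.0,-0.0,0.006,-0.0,-0.0,0.0],[1,0.0,-0.0,0.006,-0.0,-0.0,0.0]]
```

Call:
{"name": "apply_moves", "arguments": {"motion": [[1,-0.0015,-0.0001,0.006,0,0,-0.09],[1,-0.0015,0,0.006,0,0,-0.09],[1,-0.0015,0,0.006,0,0,-0.09],[1,-0.001,0,0.006,0,0,-0.09],[1,0,0,0.006,0,0,-0.09],[1,0,0,0.006,0,0,0],[1,0,0,0.006,0,0,0],[1,0,0,0.006,0,0,0]]}}

```text
time: 9.45
tool_pos: [0.6607, 0.1606, 0.1123]
tcp_rot: [3.141, -0.0, 1.864]
force: [-0.4, 0.4, -2.5]
opening: 0.0059
gripper_force: 45.0
```

Run:
```python
from h import *
s=st();print(f(np.array(s["tool_pos"])))
for n in("scene","side"): cv2.imwrite(f"pics/{n}4.png",env.read_camera(n)[...,::-1])
a=cv2.imread("pics/scene4.png");b=cv2.imread("pics/side4.png")
cv2.imwrite("pics/c4.png",np.hstack([cv2.resize(a[185:285,235:335],(400,400),interpolation=cv2.INTER_CUBIC),cv2.resize(b[110:210,215:315],(400,400),interpolation=cv2.INTER_CUBIC)]))
```

```text
9.45 [0.6607 0.1606 0.1123] [ 1.7999e+02 -1.0000e-02  1.0681e+02] F [-0.39  0.41 -2.47] T [-0.01 -0.07 -0.03] open 0.0059 g 45.0
[  2.8 -26.2 112.3]
```

View pics/c4.png

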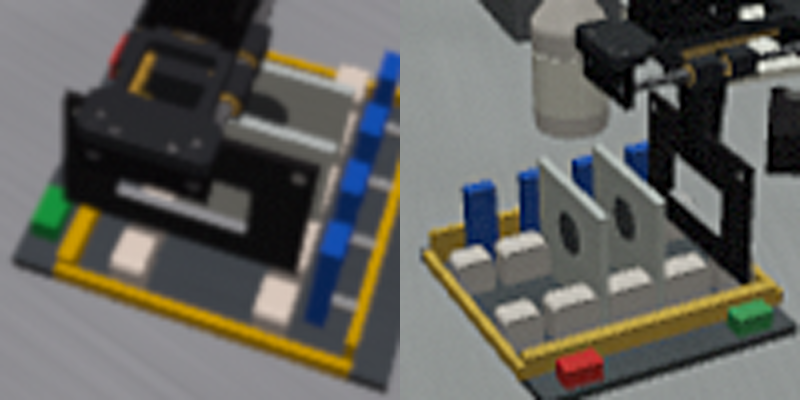

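The plate hangs between the combs of the green slot (scene crop (200,200)). A clear gap remains before the blue jaw at (330,260), and the covers are untouched. Next I lower it slightly into the lead-in.

Call:
{"name": "apply_moves", "arguments": {"motion": [[1,0,-0.0003,0.0015,0,0,0],[1,0,0,0.0015,0,0,0],[1,0,0,0.0015,0,0,0],[1,0,0,0.0015,0,0,0],[1,0,0,0.001,0,0,0],[1,0,0,0.001,0,0,0],[1,0,0,0,0,0,0],[1,0,0,0,0,0,0]]}}

```text
time: 10.55
tool_pos: [0.6605, 0.1604, 0.1048]
tcp_rot: [3.141, -0.0, 1.864]
force: [1.0, 0.8, -1.7]
opening: 0.006
gripper_force: 45.0
```

Call:
{"name": "apply_moves", "arguments": {"motion": [[1,0.001,0,0,0,0,0],[1,0.001,0,0,0,0,0],[1,0.001,0,0,0,0,0],[1,0.001,0,0,0,0,0],[1,0.001,0,0,0,0,0],[1,0.001,0,0,0,0,0],[1,0,0,0,0,0,0],[1,0,0,0,0,0,0]]}}

```text
time: 11.55
tool_pos: [0.6587, 0.1662, 0.1047]
tcp_rot: [3.141, -0.0, 1.864]
force: [-0.7, 0.3, -2.5]
opening: 0.006
gripper_force: 45.0
```

Call:
{"name": "apply_moves", "arguments": {"motion": [[1,0.001,0,0,0,0,0],[1,0.001,0,0,0,0,0],[1,0.001,0,0,0,0,0],[1,0,0,0,0,0,0],[1,0,0,0,0,0,0],[1,0,0,0,0,0,0],[1,0,0,0,0,0,0],[1,0,0,0,0,0,0]]}}

```text
time: 12.55
tool_pos: [0.6578, 0.1691, 0.1047]
tcp_rot: [3.141, -0.0, 1.864]
force: [-0.6, 0.3, -2.3]
opening: 0.0061
gripper_force: 45.0
```

Call:
{"name": "apply_moves", "arguments": {"motion": [[1,0.0005,0,0,0,0,0],[1,0.0005,0,0,0,0,0],[1,0.0005,0,0,0,0,0],[1,0.0005,0,0,0,0,0],[1,0.0005,0,0,0,0,0],[1,0,0,0,0,0,0],[1,0,0,0,0,0,0],[1,0,0,0,0,0,0]]}}

```text
time: 13.55
tool_pos: [0.6572, 0.1714, 0.1048]
tcp_rot: [3.141, -0.0, 1.864]
force: [0.2, -3.1, 0.5]
opening: 0.0061
gripper_force: 45.0
```

Call:
{"name": "apply_moves", "arguments": {"motion": [[1,0.0005,0,0,0,0,0],[1,0.0005,0,0,0,0,0],[1,0.0005,0,0,0,0,0],[1,0.0005,0,0,0,0,0],[1,0,0,0,0,0,0],[1,0,0,0,0,0,0],[1,0,0,0,0,0,0],[1,0,0,0,0,0,0]]}}

```text
time: 14.55
tool_pos: [0.6566, 0.1734, 0.1048]
tcp_rot: [3.141, -0.0, 1.864]
force: [1.3, -2.4, 0.6]
opening: 0.0057
gripper_force: 45.0
```

Run:
```python
from h import *
s=st();print(f(np.array(s["tool_pos"])),np.array(s["force"])@Y)
```

```text
14.55 [0.6566 0.1734 0.1048] [ 1.7999e+02 -1.0000e-02  1.0680e+02] F [ 1.26 -2.43  0.58] T [-0.76 -0.34  0.02] open 0.0057 g 45.0
[  2.5 -12.8 104.8] -2.691163750706992
```

Call:
{"name": "apply_moves", "arguments": {"motion": [[1,0.0012,0,0,0,0,0],[1,0.0012,0,0,0,0,0],[1,0.0012,0,0,0,0,0],[1,0.0012,0,0,0,0,0],[1,0.0012,0,0,0,0,0],[1,0.0012,0,0,0,0,0],[1,0,0,0,0,0,0],[1,0,0,0,0,0,0]]}}

```text
time: 15.55
tool_pos: [0.6545, 0.1802, 0.1048]
tcp_rot: [3.141, 0.0, 1.864]
force: [1.3, -4.9, 1.2]
opening: 0.0059
gripper_force: 45.0
```

Run:
```python
from h import *
s=st();print(f(np.array(s["tool_pos"])),np.array(s["force"])@Y)
```

```text
15.55 [0.6545 0.1802 0.1048] [179.98   0.   106.81] F [ 1.32 -4.87  1.22] T [-1.09 -0.44  0.03] open 0.0059 g 45.0
[  2.5  -5.6 104.8] -5.042260331096587
```

Call:
{"name": "apply_moves", "arguments": {"motion": [[1,0,0,0.002,0,0,0],[1,0,0,0.002,0,0,0],[1,0,0,0.002,0,0,0],[1,0,0,0.002,0,0,0],[1,0,0,0.002,0,0,0],[1,0,0,0.002,0,0,0],[1,0,0,0,0,0,0],[1,0,0,0,0,0,0]]}}

```text
time: 16.55
tool_pos: [0.6545, 0.1802, 0.0926]
tcp_rot: [3.141, 0.0, 1.864]
force: [2.3, -5.3, -0.6]
opening: 0.0058
gripper_force: 45.0
```

Call:
{"name": "apply_moves", "arguments": {"motion": [[1,0,0,0.0015,0,0,0],[1,0,0,0.0015,0,0,0],[1,0,0,0.0015,0,0,0],[1,0,0,0.0015,0,0,0],[1,0,0,0.0015,0,0,0],[1,0,0,0.0015,0,0,0],[1,0,0,0,0,0,0],[1,0,0,0,0,0,0]]}}

```text
time: 17.55
tool_pos: [0.6546, 0.1802, 0.0837]
tcp_rot: [3.141, -0.0, 1.864]
force: [2.3, -5.8, 0.2]
opening: 0.0059
gripper_force: 45.0
```

Call:
{"name": "apply_moves", "arguments": {"motion": [[1,0,0,0.0008,0,0,0],[1,0,0,0.0008,0,0,0],[1,0,0,0.0008,0,0,0],[1,0,0,0.0008,0,0,0],[1,0,0,0,0,0,0],[1,0,0,0,0,0,0],[1,0,0,0,0,0,0],[1,0,0,0,0,0,0]]}}

```text
time: 18.55
tool_pos: [0.6546, 0.1802, 0.0806]
tcp_rot: [3.141, -0.0, 1.864]
force: [1.2, -5.0, 0.3]
opening: 0.006
gripper_force: 45.0
```

Call:
{"name": "apply_moves", "arguments": {"motion": [[1,0,0,0.0006,0,0,0],[1,0,0,0.0006,0,0,0],[1,0,0,0.0006,0,0,0],[1,0,0,0.0006,0,0,0],[1,0,0,0,0,0,0],[1,0,0,0,0,0,0],[1,0,0,0,0,0,0],[1,0,0,0,0,0,0]]}}

```text
time: 19.55
tool_pos: [0.6547, 0.1803, 0.08]
tcp_rot: [3.14, 0.0, 1.864]
force: [-3.1, -5.8, 15.6]
opening: 0.0055
gripper_force: 45.0
```

Call:
{"name": "apply_moves", "arguments": {"motion": [[1,-0.0005,0,0,0,0,0],[1,-0.0005,0,0,0,0,0],[1,-0.0005,0,0,0,0,0],[1,-0.0005,0,0,0,0,0],[1,0,0,0,0,0,0],[1,0,0,0,0,0,0],[1,0,0,0,0,0,0],[1,0,0,0,0,0,0]]}}

```text
time: 20.55
tool_pos: [0.6547, 0.1802, 0.08]
tcp_rot: [3.14, -0.002, 1.864]
force: [-5.8, 4.6, 16.7]
opening: 0.0058
gripper_force: 45.0
```

Run:
```python
from h import *
s=st();print(f(np.array(s["tool_pos"])),np.array(s["force"])@Y)
```

```text
20.55 [0.6547 0.1802 0.08  ] [ 1.7992e+02 -1.1000e-01  1.0682e+02] F [-5.78  4.57 16.66] T [ 0.25  0.97 -0.06] open 0.0058 g 45.0
[ 2.7 -5.7 80. ] 6.041604776530565
```

Call:
{"name": "apply_moves", "arguments": {"motion": [[1,0,0,-0.0005,0,0,0],[1,0,0,-0.0005,0,0,0],[1,0,0,-0.0005,0,0,0],[1,0,0,0,0,0,0],[1,0,0,0,0,0,0],[1,0,0,0,0,0,0],[1,0,0,0,0,0,0],[1,0,0,0,0,0,0]]}}

```text
time: 21.55
tool_pos: [0.6551, 0.1787, 0.08]
tcp_rot: [3.141, -0.001, 1.864]
force: [-0.8, -0.2, 5.8]
opening: 0.006
gripper_force: 45.0
```

Run:
```python
from h import *
s=st();print(f(np.array(s["tool_pos"])),np.array(s["force"])@Y)
```

```text
21.55 [0.6551 0.1787 0.08  ] [ 1.7996e+02 -4.0000e-02  1.0680e+02] F [-0.78 -0.19  5.84] T [-0.4  -0.14  0.09] open 0.006 g 45.0
[ 2.6 -7.2 80. ] 0.04347142024239627
```

Call:
{"name": "apply_moves", "arguments": {"motion": [[1,-0.0005,0,0,0,0,0],[1,-0.0005,0,0,0,0,0],[1,-0.0005,0,0,0,0,0],[1,0,0,0,0,0,0],[1,0,0,0,0,0,0],[1,0,0,0,0,0,0],[1,0,0,0,0,0,0],[1,0,0,0,0,0,0]]}}

```text
time: 22.55
tool_pos: [0.6553, 0.1782, 0.08]
tcp_rot: [3.141, -0.002, 1.864]
force: [-2.1, 4.6, 7.8]
opening: 0.0062
gripper_force: 45.0
```

Run:
```python
from h import *
s=st();print(f(np.array(s["tool_pos"])),np.array(s["force"])@Y)
```

```text
22.55 [0.6553 0.1782 0.08  ] [ 1.7996e+02 -1.0000e-01  1.0681e+02] F [-2.09  4.6   7.78] T [ 0.47  0.1  -0.04] open 0.0062 g 45.0
[ 2.6 -7.8 80. ] 5.0064139697826695
```

Call:
{"name": "apply_moves", "arguments": {"motion": [[1,0.0004,0,0.0005,0,0,0],[1,0.0004,0,0.0005,0,0,0],[1,0,0,0.0005,0,0,0],[1,0,0,0.0005,0,0,0],[1,0,0,0,0,0,0],[1,0,0,0,0,0,0],[1,0,0,0,0,0,0],[1,0,0,0,0,0,0]]}}

```text
time: 23.55
tool_pos: [0.6554, 0.1784, 0.0799]
tcp_rot: [3.14, -0.001, 1.864]
force: [-4.5, -0.9, 22.2]
opening: 0.0057
gripper_force: 45.0
```

Run:
```python
from h import *
s=st();print(f(np.array(s["tool_pos"])),np.array(s["force"])@Y)
for n in("scene","side"): cv2.imwrite(f"pics/{n}5.png",env.read_camera(n)[...,::-1])
a=cv2.imread("pics/scene5.png");b=cv2.imread("pics/side5.png")
cv2.imwrite("pics/c5.png",np.hstack([cv2.resize(a[185:285,235:335],(400,400),interpolation=cv2.INTER_CUBIC),cv2.resize(b[110:210,215:315],(400,400),interpolation=cv2.INTER_CUBIC)]))
```

```text
23.55 [0.6554 0.1784 0.0799] [ 1.7989e+02 -4.0000e-02  1.0681e+02] F [-4.52 -0.86 22.21] T [-0.44  1.15  0.02] open 0.0057 g 45.0
[ 2.8 -7.7 79.9] 0.48058726540165697
```

View pics/c5.png

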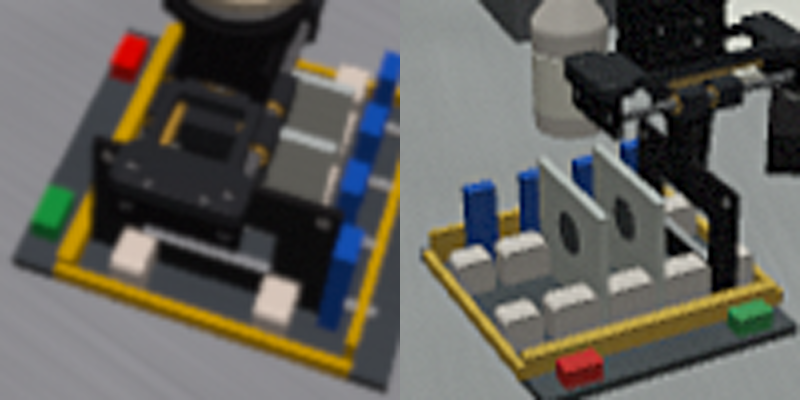

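The plate sits down in the green slot between the stop bar (yellow, crop (80,230)) and the blue jaw (340,270). Its lower edge is at the floor and the covers are unmoved. I'll relieve the load, open only partly because the covers are near, and then rise.

Call:
{"name": "apply_moves", "arguments": {"motion": [[1,0,-0.0005,-0.0008,0,0,0],[1,0,0,-0.0006,0,0,0],[1,0,0,0,0,0,0],[0.9,0,0,0,0,0,0],[0.85,0,0,0,0,0,0],[0.75,0,0,0,0,0,0],[0.72,0,0,0,0,0,0],[0.72,0,0,0,0,0,0]]}}

```text
time: 24.65
tool_pos: [0.6547, 0.1775, 0.0789]
tcp_rot: [-3.142, -0.0, 1.864]
force: [-0.7, -0.5, -0.3]
opening: 0.0263
gripper_force: 0.0
```

Run:
```python
from h import *
s=st();print(f(np.array(s["tool_pos"])))
```

```text
24.65 [0.6547 0.1775 0.0789] [-1.800e+02 -2.000e-02  1.068e+02] F [-0.71 -0.5  -0.34] T [ 0.02 -0.17  0.  ] open 0.0263 g 0.0
[ 1.9 -8.3 78.9]
```

Free of contact, so I rise straight up.

Call:
{"name": "apply_moves", "arguments": {"motion": [[0.72,0,0,-0.005,0,0,0],[0.72,0,0,-0.01,0,0,0],[0.72,0,0,-0.015,0,0,0],[0.72,0,0,-0.02,0,0,0],[0.72,0,0,-0.025,0,0,0],[0.72,0,0,-0.03,0,0,0],[0.72,0,0,-0.03,0,0,0],[0.72,0,0,-0.01,0,0,0]]}}

```text
time: 25.65
tool_pos: [0.6552, 0.1776, 0.2268]
tcp_rot: [3.138, 0.0, 1.864]
force: [0.6, 0.8, -1.0]
opening: 0.0261
gripper_force: 0.0
```

Run:
```python
from h import *
s=st();C=cam("wrist");w=env.read_camera("wrist")[...,::-1]
a=env.read_camera("scene")[...,::-1];b=env.read_camera("side")[...,::-1]
for n,i in(("w6",w),("scene6",a),("side6",b)): cv2.imwrite(f"pics/{n}.png",i)
np.savez("w6.npz",K=C[0],p=C[1],R=C[2])
r=lambda i,W,H:cv2.resize(i,(W,H),interpolation=cv2.INTER_CUBIC)
cv2.imwrite("pics/c6.png",np.vstack([np.hstack([r(a[185:285,235:335],300,300),r(b[110:210,215:315],300,300)]),r(w[60:260,100:400],600,300)]))
```

```text
25.65 [0.6552 0.1776 0.2268] [1.7978e+02 1.0000e-02 1.0680e+02] F [ 0.59  0.77 -0.98] T [-0.06 -0.08 -0.01] open 0.0261 g 0.0
```

View pics/c6.png

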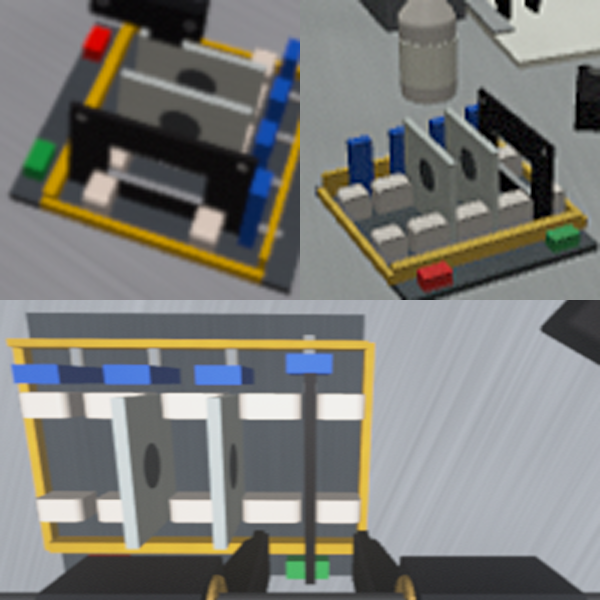

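The pictures show the insert upright in the green slot, gripper clear. Its jaw (309,363) is pushed back relative to the other jaws (375), and the covers and red slot are unchanged. I check the top-corner heights numerically.

Run:
```python
from h import *
S=cam("scene");T=cam("side")
for u,v in(((260,219.3),(299,152.7)),((320,238.3),(275,140.7))):
    print(f(tri([ray(S,u),ray(T,v)])),f(onz(S,u,.11)),f(onz(T,v,.11)))
C=np.load("w6.npz");C=(C["K"],C["p"],C["R"])
print("wrist jaws y",f(onz(C,(254.5,246.8-60),.085)) if 0 else [f(onz(C,(c,r),.085)) for c,r in((254.7,247-60),(209,252-60))])
# crop rows: jaw green bottom 375 -> 60+(375-300)/1.5 ; others 385
print([f(onz(C,(100+c/2,60+(r-300)/1.5),.085)) for c,r in((309,375),(218,385))],"plate -y end",f(onz(C,(100+309/2,60+(583-300)/1.5),.11)))
```

```text
[  9.4 -71.2 122.5] [  2.7 -76.1 110. ] [ 21.  -47.5 110. ]
[  0.3  67.7 105.5] [  3.8  67.8 110. ] [ -4.   59.6 110. ]
wrist jaws y [array([  3.1, -15.7,  85. ]), array([-48.5, -21.5,  85. ])]
[array([ 2.9, 67.6, 85. ]), array([-45.1,  60.8,  85. ])] plate -y end [  2.9 -79.1 110. ]
```

Run:
```python
from h import *
S=cam("scene");T=cam("side");print("pred side",proj(T,sl(3,-79,110)),proj(T,sl(3,69,110)),"scene",proj(S,sl(3,-79,110)),proj(S,sl(3,69,110)))
b=cv2.imread("pics/side6.png");m=(b.max(2)<45).astype(np.uint8);m[:,:270]=0;m[:135]=0;m[190:]=0;m[:,303:]=0
c=max(cv2.findContours(m,0,2)[0],key=cv2.contourArea);print(cv2.boundingRect(c),cv2.approxPolyDP(cv2.convexHull(c),2,True).reshape(-1,2).tolist())
print("pred side bottom",proj(T,sl(3,-79,10)),"stop/floor")
```

```text
pred side [299.30468794 158.45610157] [275.52832438 139.10702343] scene [258.7941497  219.02962372] [320.58836269 238.19006767]
(274, 140, 25, 43) [[275, 140], [298, 158], [297, 181], [293, 182], [274, 152]]
pred side bottom [298.26896017 186.80778924] stop/floor
```

```bash
python3 -c "
from rig import env
print(env.sign_off())"
```

```text
the job is handed in; nothing more can be done
None
```

The black insert is standing clamped in the green-tab slot, fully down on the slot floor between the yellow stop and the blue jaw. The gripper is clear, the covers did not move, nothing else was touched, and the job was handed in at about 26 s on the robot clock.

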